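# Blow a lens clamp nut clean and find its socket

## Task

Squeeze the trigger of the fixed air gun to blow clean the clamp nut its nozzle points at, and let the trigger spring back. Then find which of the three box sockets is the snug fit for that nut (not one that merely drops over it loosely), trying them as needed, and push that one fully home on the nut; leave the other two standing upright on the ledge and do not disturb the other objects. Finish still gripping the fitting socket, seated on the nut: do not let go of it.

Things in the scene. Friction and masses are not known exactly. Their poses are not given: they have to be found in the camera images.
- frame: fixed grey steel bar, 90 x 495 x 8 mm, on the ledge, with an air blow gun bolted on near its +y end. Origin: on the ledge, at the middle of the place of the nut to be worked on; z up, y along the bar towards the gun. The three clamp blocks stand on it at y = 0 (the one to work on), -120 and -240 mm.
- nozzle (a point): tip of the air gun's thin nozzle (8 mm tube), 46 mm above the ledge, 65 mm along the bar's +y from the axis of the nut it points at; the other nuts are over 150 mm from it. Nozzle and the 26 mm barrel behind it run along the bar's y.
- squeeze (a point): where to close the fingers from above, along y: 108 mm above the ledge, axes as the bar's. The gun's fixed black grip (22 mm along y, 26 along x, top at 130 mm) has its outer face 17 mm to +y; the trigger, a metal lever 8 mm thick, 16 wide, top at 124 mm, has its outer face 29 mm to -y at rest, about 18 mm when squeezed (this point is then the middle).
- trigger (a joint): angle of the air gun's sprung trigger: 0 at rest (upright), 0.22 rad fully squeezed towards the grip. Hinged at its foot, 62 mm above the ledge; about 7 N at the fingers squeezes it fully, and it springs back by itself. Squeezed above 0.15, released below 0.04.
- nut_a: fixed 64 mm clamp block with an upright hex nut. Origin: centre of its underside, 8 mm above the ledge; above it: washer top (58 mm wide) at 23 mm, nut from 23 to 41 mm (hex up to 37, then a 2 mm cone bevel), stud end to 45 mm. Nut flats face along +x and -x. Nuts a, b, c are 22, 30 and 38 mm across flats (their sockets' bores are 4 mm wider), in an order not told; their places on the bar change.
- nut_b: fixed 64 mm clamp block with an upright hex nut. Origin: centre of its underside, 8 mm above the ledge; above it: washer top (58 mm wide) at 23 mm, nut from 23 to 41 mm (hex up to 37, then a 2 mm cone bevel), stud end to 45 mm. Nut flats face along +x and -x. Nuts a, b, c are 22, 30 and 38 mm across flats (their sockets' bores are 4 mm wider), in an order not told; their places on the bar change.
- nut_c: fixed 64 mm clamp block with an upright hex nut. Origin: centre of its underside, 8 mm above the ledge; above it: washer top (58 mm wide) at 23 mm, nut from 23 to 41 mm (hex up to 37, then a 2 mm cone bevel), stud end to 45 mm. Nut flats face along +x and -x. Nuts a, b, c are 22, 30 and 38 mm across flats (their sockets' bores are 4 mm wider), in an order not told; their places on the bar change.
- socket_small: the smallest loose steel box socket, standing mouth-down on the ledge: hexagonal barrel 34 mm across flats, 32 mm tall, open below, hex bore 26 mm across flats, 26 mm deep; on top a solid square head 20 x 20 mm (32 to 74 mm above the mouth) to grip. Origin: centre of the mouth; z up; flats of bore and head face along its x (the head's also along y). 0.15 to 0.45 kg.
- socket_medium: the middle loose steel box socket, standing mouth-down on the ledge: hexagonal barrel 42 mm across flats, 32 mm tall, open below, hex bore 34 mm across flats, 26 mm deep; on top a solid square head 20 x 20 mm (32 to 74 mm above the mouth) to grip. Origin: centre of the mouth; z up; flats of bore and head face along its x (the head's also along y). 0.15 to 0.45 kg.
- socket_large: the largest loose steel box socket, standing mouth-down on the ledge: hexagonal barrel 50 mm across flats, 32 mm tall, open below, hex bore 42 mm across flats, 26 mm deep; on top a solid square head 20 x 20 mm (32 to 74 mm above the mouth) to grip. Origin: centre of the mouth; z up; flats of bore and head face along its x (the head's also along y). 0.15 to 0.45 kg.
- prism: bystander: squat green glass prism offcut, 50 x 75 mm, 43 mm tall, loose; origin under its centre
- collar: bystander: brass lamp-chimney collar, a ring 64 mm across and 28 mm tall, loose; origin under its centre
- insulator: bystander: ribbed white porcelain insulator, 48 mm across, 66 mm tall, loose; origin under its centre
- wedge: bystander: stubby bronze lens wedge, 70 x 40 mm, 27 mm tall at its thick end, loose; origin under its centre
Not all that is in view belongs to the job. What is shaped like the socket_large but orange is not meant. What is shaped like the socket_small but purple is not meant.

How it is judged:
On the way, in this order (a step that is already met when the one before it is completed fails the run):
1. the air gun's trigger is squeezed (value of joint trigger above 0.15 rad), for 0.2 s.
2. the trigger has sprung back (value of joint trigger below 0.04 rad), for 0.1 s.
3. the fitting socket is fully seated, gripped, on the nut at the nozzle (((horizontal distance between nozzle and nut_a below 0.1 m and horizontal distance between socket_medium and nut_a below 0.004 m and z of socket_medium in the frame of nut_a below 0.027 m and angle between the z axis of socket_medium and the z axis of nut_a, either way round below 0.08 rad and contact force between the fingers and socket_medium above 3 N) or (horizontal distance between nozzle and nut_b below 0.1 m and horizontal distance between socket_large and nut_b below 0.004 m and z of socket_large in the frame of nut_b below 0.027 m and angle between the z axis of socket_large and the z axis of nut_b, either way round below 0.08 rad and contact force between the fingers and socket_large above 3 N) or (horizontal distance between nozzle and nut_c below 0.1 m and horizontal distance between socket_small and nut_c below 0.004 m and z of socket_small in the frame of nut_c below 0.027 m and angle between the z axis of socket_small and the z axis of nut_c, either way round below 0.08 rad and contact force between the fingers and socket_small above 3 N))), for 0.2 s.
At the end, for the whole second after the job is handed in: Trigger at rest (<0.04 rad). The snug socket is on the nut at the nozzle: mouth within 4 mm of the washer, 4 mm of the axis, 0.08 rad of upright, still, gripped with over 3 N. The other two sockets stand upright (0.1 rad) and still on the ledge (value of joint trigger below 0.04 rad and ((horizontal distance between nozzle and nut_a below 0.1 m and horizontal distance between socket_medium and nut_a below 0.004 m and z of socket_medium in the frame of nut_a below 0.027 m and angle between the z axis of socket_medium and the z axis of nut_a, either way round below 0.08 rad and contact force between the fingers and socket_medium above 3 N and linear speed of each of socket_medium, socket_small, socket_large below 0.02 m/s and angle between each of socket_small, socket_large's own z axis and vertical below 0.1 rad and height (world z) of socket_small between -0.006 and 0.006 m and height (world z) of socket_large between -0.006 and 0.006 m) or (horizontal distance between nozzle and nut_b below 0.1 m and horizontal distance between socket_large and nut_b below 0.004 m and z of socket_large in the frame of nut_b below 0.027 m and angle between the z axis of socket_large and the z axis of nut_b, either way round below 0.08 rad and contact force between the fingers and socket_large above 3 N and linear speed of each of socket_large, socket_small, socket_medium below 0.02 m/s and angle between each of socket_small, socket_medium's own z axis and vertical below 0.1 rad and height (world z) of socket_small between -0.006 and 0.006 m and height (world z) of socket_medium between -0.006 and 0.006 m) or (horizontal distance between nozzle and nut_c below 0.1 m and horizontal distance between socket_small and nut_c below 0.004 m and z of socket_small in the frame of nut_c below 0.027 m and angle between the z axis of socket_small and the z axis of nut_c, either way round below 0.08 rad and contact force between the fingers and socket_small above 3 N and linear speed of each of socket_small, socket_medium, socket_large below 0.02 m/s and angle between each of socket_medium, socket_large's own z axis and vertical below 0.1 rad and height (world z) of socket_medium between -0.006 and 0.006 m and height (world z) of socket_large between -0.006 and 0.006 m))); the arm keeps its last pose, push and grip.
It fails at once if the prism is disturbed (moved more than 20 mm) (distance of prism from where it was at the start of the episode above 0.02 m).
It fails at once if the collar is disturbed (moved more than 20 mm) (distance of collar from where it was at the start of the episode above 0.02 m).
It fails at once if the insulator is disturbed (moved more than 20 mm) (distance of insulator from where it was at the start of the episode above 0.02 m).
It fails at once if the wedge is disturbed (moved more than 20 mm) (distance of wedge from where it was at the start of the episode above 0.02 m).
It also fails if it takes over 72 s, if anything falls off the work surface, if the arm or the gripper's body presses on something with over 40 N, if the wrist force passes 120 N, or if a joint passes its speed limit or range.

## Robot

A 6-joint arm with a two-finger parallel gripper is mounted at the origin on the work surface. World frame = base frame: x ahead of the robot, y to its left, z up, the work surface at z = 0. Lengths are in m, angles in rad, forces in N, time in s.
With the tool pointing down it reaches from about 0.325 to 1 m from the base axis. Payload 5.1 kg.
Tool frame: the origin (TCP) lies midway between the tips of the shut fingers; the grasp point (between the pads) lies 19 mm behind it (manip.tcp_to_grasp is the distance from the TCP to the grasp point, in m); z points along the fingers, y is the line along which they close (so a half turn about z gives the same grasp; the last joint's range is limited). The gripper opens to 85 mm and grips with 20 to 120 N. Pads are 22 mm wide; open, the fingers measure 114 mm over their backs; the gripper's body (76 mm by 85 mm) begins 54 mm behind the grasp point. The pads swing forward as they close: fully open they stand 13 mm farther back than shut.
Start: joints at [1.076, 0.124, 1.65, -0, 1.367, -0.083], TCP at [0.26, 0.596, 0.231] pointing down, gripper open.
Joint ranges: [-2.61, 2.61], [-1.02, 2.33], [0.03, 2.71], [-1.35, 4.49], [0.32, 2.68], [-2.91, 2.91]. Speed limits (rad/s): [2.57, 2.57, 3.14, 3.14, 3.14, 3.14].

## Interface

Orientations are given as a 3x3 rotation matrix whose columns are the frame's x, y, z axes.
In Python, from rig import manip, read_camera, camera_model gives the robot as it stands. The module is installed in compiled form; this text tells all that it offers.
- The arm moves only by the tool arm_command, never from a script. Its argument "deltas" is a list of rows, each a list of 7 numbers: the shift along the tool's x, y, z normalised to -1 to 1, where 1 is 50 mm, then the turn, a rotation vector about the tool's x, y, z normalised to -1 to 1, where 1 is 0.15 rad, then the opening, from -1 (shut) to 1 (fully open). In form: [[dx, dy, dz, wx, wy, wz, gripper], ...]. A call has 1 to 8 rows; each row shifts and turns the commanded pose from where the row before left it, along the tool's axes as they then stand; what a row does not reach is not made up. A row lasts 1/10 s, in which the tool goes at most 50 mm and 8.59 degrees, less where a joint would pass 70% of its speed; a pose out of reach is approached as far as the arm can. A call with a number of a shift or a turn outside -1 to 1 is refused whole. A call with a gripper value outside its range is refused whole. The fingers move at their own pace and stop on an object; "newtons" is the grip in N (left out, the last holds). Time passes only in rows, so rows that do not move let the fingers close. It gives the time, the measured TCP pose, the force, the opening and the grip force at its end, in the units of the state.
- manip.read_state(): the state, without advancing time (a new reading comes with each control period).
- read_camera(name): name is "side" or "top" or "wrist"; returns the picture (400x640x3 uint8, red, green, blue); there is no depth.
- camera_model(name): a dict with "K" (3x3 intrinsics, pixels), "D" ([k1, k2, p1, p2, k3] as OpenCV has them; the pictures are not rectified), "R" (3x3) and "t" (3): a world point X has camera coordinates R X + t. Camera axes: x right, y down, z forward; pixel columns grow to the right and rows downward; lengths in m; the calibration is good to about 2 mm. A picture is of the moment at which its call begins: read the wrist's pose just before it. camera_model takes no time and is no camera call; for the wrist camera it gives the pose at the moment of the call.
- manip.hand_in(): hands the job in; it is judged then, once.
The state is a dict: "clock": time; "joint_positions": joint angles; "joint_vel": joint speeds; "joint_torque": joint torques, N m; "eef_pos": TCP position; "tool_rot": TCP orientation; "wrist_force": force on the tool from outside, world axes, zero at the start; "moment": the same for the moment, N m; "grip_width": finger opening in m; "gripper_force": force on a finger pad.
Only numpy, scipy, OpenCV 4.12 (cv2) and the standard library are available. Lean on these libraries where they do the work, as an engineer would, in place of code of your own. Each camera call takes 0.05 s, during which the arm holds its last target. There are 200 camera calls.

## Working session

There is one attempt and no reset: what is moved stays moved. The work goes in short steps, Python scripts to look and compute and a tool call to move; the robot and the scene stay as the last step left them, time stands still between calls to the robot, and variables do not carry over. Pictures are saved under pics/ and viewed, at most 10 in all, crops included, and the job is handed in when it is done.

Besides the shell and the picture viewer there is one more tool, called after "Emit:" as name([rows], argument=value, ...), one row to a line, values as JSON. arm_command: Moves the arm, as the interface text tells. Its arguments: {"type":"object","properties":{"deltas":{"type":"array"},"newtons":{"type":"number"}},"required":["deltas"]}

```bash
mkdir -p pics; python3 - <<'E'
from rig import manip, read_camera, camera_model
import cv2
for n in ("top","side"):
    im=read_camera(n); cv2.imwrite(f"pics/{n}0.png",cv2.cvtColor(im,cv2.COLOR_RGB2BGR))
    m=camera_model(n); print(n,m)
s=manip.read_state(); print(s)
E
```

```text
top {'K': array([[466.73499129,   0.        , 312.70967534],
       [  0.        , 466.73499129, 197.23135657],
       [  0.        ,   0.        ,   1.        ]]), 'D': array([-0.10817814,  0.        ,  0.        ,  0.        ,  0.        ]), 'R': array([[ 0.00985495, -0.99989608, -0.01052218],
       [-0.9988972 , -0.00936095, -0.04600817],
       [ 0.04590489,  0.01096398, -0.99888565]]), 't': array([1.40224261e-03, 5.36180221e-01, 1.47447728e+00])}
side {'K': array([[393.45408659,   0.        , 320.70384685],
       [  0.        , 393.45408659, 197.96594452],
       [  0.        ,   0.        ,   1.        ]]), 'D': array([-0.03165635,  0.        ,  0.        ,  0.        ,  0.        ]), 'R': array([[-0.99769086, -0.06765285,  0.00600376],
       [-0.05643937,  0.77664506, -0.62740501],
       [ 0.03778294, -0.6262951 , -0.77866996]]), 't': array([0.53925629, 0.09392321, 1.06878633])}
{'clock': 0.1, 'joint_positions': array([ 1.07642002e+00,  1.24466947e-01,  1.65153568e+00,  4.42178929e-06,
        1.36751073e+00, -8.26057461e-02]), 'joint_vel': array([ 0.00031179, -0.00351773, -0.00310044, -0.00087793,  0.00298049,
       -0.00120934]), 'joint_torque': array([ 5.30997931e-04, -4.24932754e+01, -3.66652322e+01,  1.29233968e-05,
        3.90744550e-03,  1.71540836e-05]), 'eef_pos': array([0.25991675, 0.59516763, 0.23015947]), 'tool_rot': array([[-9.16413189e-01,  4.00232470e-01, -9.15152392e-04],
       [ 4.00233483e-01,  9.16411647e-01, -1.68867201e-03],
       [ 1.62794941e-04, -1.91379593e-03, -9.99998155e-01]]), 'wrist_force': array([ 0.73604929, -0.16357546, -0.14975149]), 'moment': array([-0.00236243,  0.01998313,  0.05516899]), 'gripper_force': 0.0, 'grip_width': 0.0851386979647645}
```

View pics/top0.png

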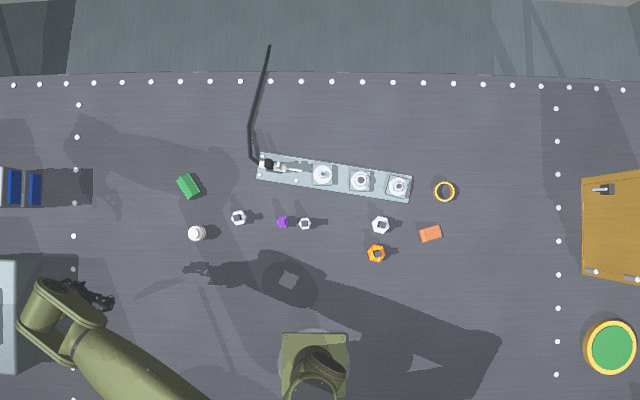

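View pics/side0.png

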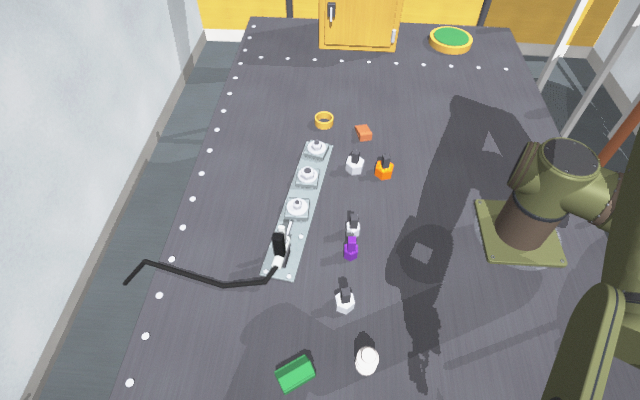

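Top view: three grey sockets at about (238,217), (305,224) and (381,225). Lookalikes are the purple one at (282,222) and the orange one at (376,253). The gun is at about (268,164), with the nut at the nozzle at (322,174). Next is one close crop to check these.

```bash
python3 - <<'E'
import cv2,numpy as np
a=cv2.imread("pics/top0.png"); b=cv2.imread("pics/side0.png")
A=cv2.resize(a[145:265,222:422],None,fx=4,fy=4,interpolation=cv2.INTER_CUBIC)
cv2.imwrite("pics/topc.png",A)
B=cv2.resize(b[130:320,250:400],None,fx=3.15,fy=3.15,interpolation=cv2.INTER_CUBIC)
cv2.imwrite("pics/sidec.png",B)
E
```

```text
(no output)
```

View pics/topc.png

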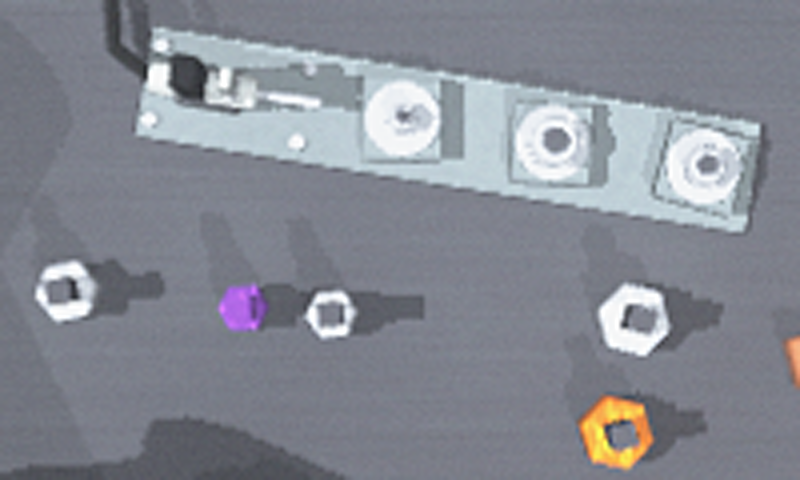

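The crop shows three grey sockets: medium (63,291), small (331,314) and large (640,318). The purple and orange ones are decoys. The bar corners and stud tops at (406,117), (555,140) and (707,163) are visible. Now I'll turn these into positions.

```bash
cat > h.py <<'E'
import numpy as np, cv2
from rig import manip, read_camera, camera_model
def topw(m,px,z):
    "pixel -> world on plane z"
    p=cv2.undistortPoints(np.array([[px]],float),m["K"],m["D"])[0,0]
    d=m["R"].T@np.r_[p,1]; c=-m["R"].T@m["t"]
    return c+d*(z-c[2])/d[2]
def proj(m,P):
    P=np.atleast_2d(P)
    return cv2.projectPoints(P,cv2.Rodrigues(m["R"])[0],m["t"],m["K"],m["D"])[0][:,0]
def go(p,yaw,rows=True):
    """tool-frame deltas from measured pose to p, tool y axis at angle yaw (mod pi), pointing down"""
    s=manip.read_state(); R=s["tool_rot"]; e=s["eef_pos"]
    y=np.array([np.cos(yaw),np.sin(yaw),0]); 
    if y@R[:,1]<0: y=-y
    z=np.array([0,0,-1.]); G=np.c_[np.cross(y,z),y,z]
    rv=cv2.Rodrigues(R.T@G)[0][:,0]
    print("units xyz",np.round(R.T@(np.array(p)-e)/.05,3),"turn",np.round(rv/.15,3),"| eef",np.round(e,4),"w",round(s["grip_width"],4),"F",np.round(s["wrist_force"],1),"g",round(s["gripper_force"],1),"t",round(s["clock"],2))
E
python3 - <<'E'
from h import *
from scipy.optimize import least_squares
m=camera_model("top")
f=lambda x,y:(222+(x+.5)/4-.5,145+(y+.5)/4-.5)
pts={'grip':(187,77,.13),'noz':(320,102,.046),'n0':(406,117,.053),'n1':(555,140,.053),'n2':(707,163,.053),'med':(63,291,.074),'sm':(331,314,.074),'lg':(640,318,.074),'medB':(66,292,.032),'smB':(332,314,.032),'lgB':(634,320,.032),'orange':(622,433,.074),'purple':(245,305,.074)}
for k,v in pts.items(): print(k,np.round(topw(m,f(*v[:2]),v[2]),4))
C=[topw(m,f(*c),.008) for c in [(153,28),(763,124),(745,232),(135,132)]]
print(np.round(C,4))
d=(C[0]+C[3]-C[1]-C[2]); print("bar y angle",np.arctan2(d[1],d[0]))
E
```

```text
grip [0.628 0.137 0.13 ]
noz [0.619  0.0417 0.046 ]
n0 [ 0.6072 -0.0255  0.053 ]
n1 [ 0.5904 -0.1413  0.053 ]
n2 [ 0.5737 -0.2597  0.053 ]
med [0.4694 0.2359 0.074 ]
sm [0.4541 0.0305 0.074 ]
lg [ 0.4532 -0.205   0.074 ]
medB [0.4687 0.2408 0.032 ]
smB [0.4537 0.0309 0.032 ]
lgB [ 0.4512 -0.2061  0.032 ]
orange [ 0.3656 -0.1918  0.074 ]
purple [0.4603 0.0962 0.074 ]
[[ 0.6818  0.1782  0.008 ]
 [ 0.6088 -0.3128  0.008 ]
 [ 0.5219 -0.2982  0.008 ]
 [ 0.5976  0.1913  0.008 ]]
bar y angle 1.4202647381227749
```

View pics/sidec.png

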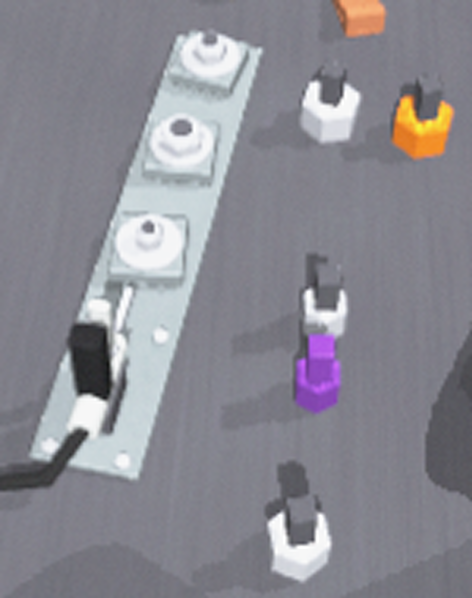

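Side crop: the nut at the nozzle (150,235) looks like the smallest and the middle one (182,135) the biggest. A wrist view will confirm. I'll turn first, then go above the gun.

```bash
python3 - <<'E'
from h import *
go([.630,.131,.23],1.4265)
m=camera_model("wrist"); s=manip.read_state(); print(s["tool_rot"].T@(-m["R"].T@m["t"]-s["eef_pos"]), m["R"]@s["tool_rot"], m["K"])
E
```

```text
units xyz [-10.498  -5.545   0.012] turn [-0.013 -0.003 -1.783] | eef [0.2599 0.5952 0.2302] w 0.0851 F [ 0.7 -0.2 -0.1] g 0.0 t 0.1
[ 0.06885429  0.00028021 -0.14320744] [[ 6.14733552e-04  9.99999689e-01  4.94848366e-04]
 [-9.61627706e-01  7.26910032e-04 -2.74356751e-01]
 [-2.74357025e-01 -3.07203599e-04  9.61627853e-01]] [[352.8933549    0.         322.12493581]
 [  0.         352.8933549  204.85879804]
 [  0.           0.           1.        ]]
```

Emit:
arm_command([
  [0,0,0,0,0,-0.9,1],
  [0,0,0,0,0,-0.9,1],
])

```text
clock: 0.3
eef_pos: [0.26, 0.5953, 0.2305]
tool_rot: [[-0.991, 0.136, -0.001], [0.136, 0.991, -0.001], [0.0, -0.001, -1.0]]
wrist_force: [0.0, -0.7, -0.7]
grip_width: 0.0856
gripper_force: 0.0
```

```bash
python3 - <<'E'
from h import *
go([.630,.131,.23],1.4265)
E
```

```text
units xyz [-8.593 -8.195  0.017] turn [-0.008 -0.003  0.054] | eef [0.26   0.5953 0.2305] w 0.0856 F [ 0.  -0.7 -0.7] g 0.0 t 0.3
```

Emit:
arm_command([
  [-0.537,-0.512,0,0,0,0.007,1],
  [-0.537,-0.512,0,0,0,0.007,1],
  [-0.537,-0.512,0,0,0,0.007,1],
  [-0.537,-0.512,0,0,0,0.007,1],
  [-0.537,-0.512,0,0,0,0.007,1],
  [-0.537,-0.512,0,0,0,0.007,1],
  [-0.537,-0.512,0,0,0,0.007,1],
  [-0.537,-0.512,0,0,0,0,1],
])

```text
clock: 1.1
eef_pos: [0.4435, 0.3604, 0.2308]
tool_rot: [[-0.989, 0.149, -0.001], [0.149, 0.989, -0.0], [0.001, -0.001, -1.0]]
wrist_force: [-0.5, -0.2, -0.5]
grip_width: 0.0852
gripper_force: 0.0
```

Emit:
arm_command([
  [-0.537,-0.512,0,0,0,0,1],
  [-0.537,-0.512,0,0,0,0,1],
  [-0.537,-0.512,0,0,0,0,1],
  [-0.537,-0.512,0,0,0,0,1],
  [-0.537,-0.512,0,0,0,0,1],
  [-0.537,-0.512,0,0,0,0,1],
  [-0.537,-0.512,0,0,0,0,1],
  [-0.537,-0.512,0,0,0,0,1],
])

```text
clock: 1.9
eef_pos: [0.6255, 0.126, 0.2307]
tool_rot: [[-0.989, 0.149, -0.001], [0.149, 0.989, -0.0], [0.001, -0.0, -1.0]]
wrist_force: [1.1, -0.1, -0.3]
grip_width: 0.0853
gripper_force: 0.0
```

```bash
python3 - <<'E'
from h import *
import pickle
go([.630,.131,.23],1.4265)
m=camera_model("wrist"); im=read_camera("wrist")
pickle.dump((m,im),open("w1.pkl","wb"))
I=cv2.cvtColor(im,cv2.COLOR_RGB2BGR)
cv2.imwrite("pics/w1.png",cv2.resize(I,None,fx=1.25,fy=1.25))
E
```

```text
units xyz [-0.075  0.112  0.015] turn [-0.001 -0.006 -0.034] | eef [0.6255 0.126  0.2307] w 0.0853 F [ 1.1 -0.1 -0.3] g 0.0 t 1.9
```

View pics/w1.png

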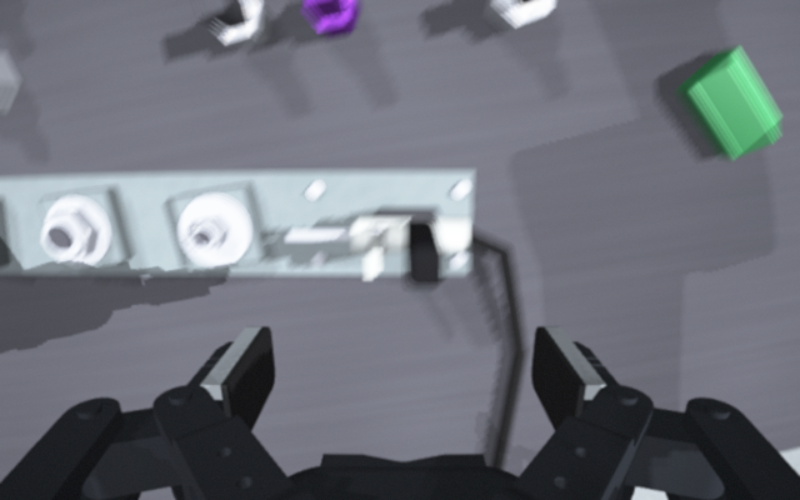

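The wrist picture is slightly blurred. It shows the grip top at about (425,278), the trigger at (372,265), the stud of the nozzle nut at (208,232) and the next stud at (62,237). I'll measure from these.

```bash
python3 - <<'E'
from h import *
import pickle
m,im=pickle.load(open("w1.pkl","rb"))
u=np.array([np.cos(1.4265),np.sin(1.4265)]);O=np.array([.6078,-.0234])
S=O+.1556*u; print("S",S)
ux=np.array([u[1],-u[0]])
g=[np.r_[S+u*a+ux*b,.13] for a in(-5,17) for b in(-13,13)] if 0 else [np.r_[S+u*a/1e3+ux*b/1e3,.13] for a in(-5,17) for b in(-13,13)]
t=[np.r_[S+u*a/1e3+ux*b/1e3,.124] for a in(-29,-21) for b in(-8,8)]
print("grip px",(proj(m,g)*1.25).round()); print("trig",(proj(m,t)*1.25).round())
print("studs",proj(m,[np.r_[O,.053],np.r_[O-.12*u,.053],np.r_[O+.065*u,.046]])*1.25)
for n,p,z in [("grip",(425,281),.13),("stud0",(208,232),.053),("stud1",(62,237),.053)]: print(n,topw(m,np.array(p)/1.25,z))
I=cv2.cvtColor(im,cv2.COLOR_RGB2BGR)
a=cv2.imread("pics/top0.png")
c=cv2.resize(I[130:240,20:400],None,fx=2.1,fy=2.1,interpolation=cv2.INTER_CUBIC)
for q in np.vstack([proj(m,g),proj(m,t),proj(m,[np.r_[O,.053],np.r_[O-.12*u,.053],np.r_[O+.065*u,.046]])]):
    cv2.circle(c,tuple(np.int32((q-[20,130])*2.1)),2,(0,0,255),-1)
cv2.imwrite("pics/w1c.png",c)
E
```

```text
S [0.63017467 0.1305829 ]
grip px [[403. 240.]
 [403. 283.]
 [442. 240.]
 [441. 283.]]
trig [[362. 246.]
 [363. 272.]
 [376. 246.]
 [376. 272.]]
studs [[204.37568765 233.40001982]
 [ 59.79767705 234.87833701]
 [291.03457652 230.7465434 ]]
grip [0.64300009 0.13661853 0.13      ]
stud0 [ 0.60717606 -0.02030321  0.053     ]
stud1 [ 0.59249009 -0.14084222  0.053     ]
```

View pics/w1c.png

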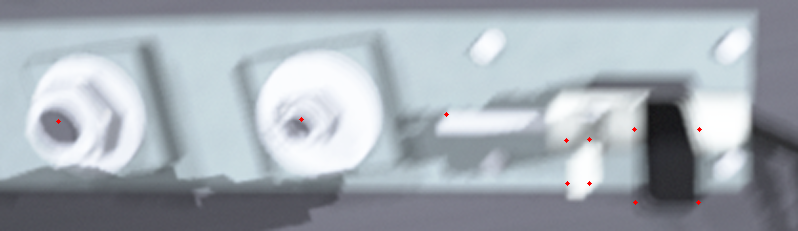

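The projected model matches the picture to about 2 mm. The nozzle nut's hex is roughly 23 mm against its 58 mm washer, so it's the small nut and socket_small should fit. Next I move above the gun and then down.

Emit:
arm_command([
  [0,0,0,0,0,0,1],
  [0,0,0,0,0,0,1],
])

```text
clock: 2.15
eef_pos: [0.6245, 0.1276, 0.2306]
tool_rot: [[-0.989, 0.149, -0.001], [0.149, 0.989, 0.0], [0.001, 0.0, -1.0]]
wrist_force: [0.1, 0.3, 0.0]
grip_width: 0.0854
gripper_force: 0.0
```

```bash
python3 - <<'E'
from h import *
go([.632,.1315,.085],1.4265)
E
```

```text
units xyz [-0.141  0.099  2.912] turn [ 0.    -0.01  -0.034] | eef [0.6245 0.1276 0.2306] w 0.0854 F [0.1 0.3 0. ] g 0.0 t 2.15
```

Emit:
arm_command([
  [-0.14,0.1,0,0,0,-0.03,1],
  [0,0,0.5,0,0,0,1],
  [0,0,0.5,0,0,0,1],
  [0,0,0.5,0,0,0,1],
  [0,0,0.5,0,0,0,1],
  [0,0,0.5,0,0,0,1],
  [0,0,0.4,0,0,0,1],
  [0,0,0,0,0,0,1],
])

```text
clock: 2.95
eef_pos: [0.6298, 0.1324, 0.0824]
tool_rot: [[-0.99, 0.142, -0.007], [0.142, 0.99, -0.001], [0.007, -0.002, -1.0]]
wrist_force: [-1.0, -0.1, -1.0]
grip_width: 0.0854
gripper_force: 0.0
```

Emit:
arm_command([
  [0,0,0,0,0,0,-1],
  [0,0,0,0,0,0,-1],
  [0,0,0,0,0,0,-1],
  [0,0,0,0,0,0,-1],
  [0,0,0,0,0,0,-1],
  [0,0,0,0,0,0,-1],
  [0,0,0,0,0,0,-1],
  [0,0,0,0,0,0,-1],
], newtons=25)

```text
clock: 3.75
eef_pos: [0.6343, 0.1324, 0.0895]
tool_rot: [[-0.99, 0.143, 0.004], [0.143, 0.99, 0.001], [-0.004, 0.002, -1.0]]
wrist_force: [-1.3, 4.0, 4.9]
grip_width: 0.0385
gripper_force: 28.9
```

Emit:
arm_command([
  [0,0,0,0,0,0,-1],
  [0,0,0,0,0,0,-1],
  [0,0,0,0,0,0,-1],
  [0,0,0,0,0,0,-1],
  [0,0,0,0,0,0,-1],
], newtons=40)

```text
clock: 4.25
eef_pos: [0.6343, 0.1326, 0.0895]
tool_rot: [[-0.99, 0.143, 0.004], [0.143, 0.99, 0.001], [-0.004, 0.002, -1.0]]
wrist_force: [-0.8, 5.5, 5.0]
grip_width: 0.038
gripper_force: 40.1
```

```bash
python3 - <<'E'
from h import *
go([.632,.1315,.23],1.4265)
im=read_camera("wrist"); I=cv2.cvtColor(im,cv2.COLOR_RGB2BGR)
cv2.imwrite("pics/w2.png",I[100:400,120:520])
E
```

```text
units xyz [ 0.031 -0.023 -2.809] turn [0.011 0.028 0.005] | eef [0.6343 0.1326 0.0895] w 0.038 F [-0.8  5.5  5. ] g 40.1 t 4.25
```

View pics/w2.png

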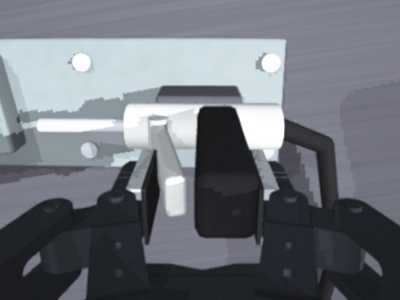

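Squeezed: the trigger at (175,195) leans towards the grip, between the pads at (155,190) and (258,190). A width of 38 mm fits the finger's lower edge resting on a fully tilted lever. Now release and go up.

Emit:
arm_command([
  [0,0,0,0,0,0,1],
  [0,0,0,0,0,0,1],
  [0,0,0,0,0,0,1],
  [0,0,0,0,0,0,1],
  [0,0,0,0,0,0,1],
  [0,0,0,0,0,0,1],
  [0,0,0,0,0,0,1],
])

```text
clock: 5.0
eef_pos: [0.6326, 0.1314, 0.0862]
tool_rot: [[-0.99, 0.144, -0.0], [0.144, 0.99, 0.0], [0.0, 0.0, -1.0]]
wrist_force: [-0.4, -0.1, 0.8]
grip_width: 0.0853
gripper_force: 0.0
```

Emit:
arm_command([
  [0,0,-0.4,0,0,0,1],
  [0,0,-0.5,0,0,0,1],
  [0,0,-0.5,0,0,0,1],
  [0,0,-0.5,0,0,0,1],
  [0,0,-0.5,0,0,0,1],
  [0,0,0,0,0,0,1],
])

```text
clock: 5.6
eef_pos: [0.6351, 0.1317, 0.2116]
tool_rot: [[-0.99, 0.144, 0.008], [0.144, 0.99, 0.001], [-0.008, 0.002, -1.0]]
wrist_force: [0.0, 0.2, 0.6]
grip_width: 0.0855
gripper_force: 0.0
```

```bash
python3 - <<'E'
from h import *
print("sm head yaw?"); go([.50,.0307,.23],1.4265)
m=camera_model("side"); im=read_camera("side"); I=cv2.cvtColor(im,cv2.COLOR_RGB2BGR)
cv2.imwrite("pics/s2.png",I)
E
```

```text
sm head yaw?
units xyz [ 2.38  -2.387 -0.394] turn [ 0.015  0.055 -0.002] | eef [0.6351 0.1317 0.2116] w 0.0855 F [0.  0.2 0.6] g 0.0 t 5.6
```

Emit:
arm_command([
  [0.47,-0.36,-0.2,0,0,0,0.4],
  [0.47,-0.36,-0.2,0,0,0,0.2],
  [0.47,-0.36,0,0,0,0,0.06],
  [0.47,-0.36,0,0,0,0,0.06],
  [0.47,-0.36,0,0,0,0,0.06],
  [0.47,-0.36,0,0,0,0,0.06],
  [0.47,-0.36,0,0,0,0,0.06],
  [0,0,0,0,0,0,0.06],
])

```text
clock: 6.45
eef_pos: [0.4489, 0.0295, 0.2242]
tool_rot: [[-0.989, 0.146, -0.003], [0.146, 0.989, -0.0], [0.003, -0.001, -1.0]]
wrist_force: [0.5, 0.5, -0.2]
grip_width: 0.0453
gripper_force: 0.0
```

Emit:
arm_command([
  [0,0,0,0,0,0,0.06],
  [0,0,0,0,0,0,0.06],
])

```text
clock: 6.65
eef_pos: [0.452, 0.0306, 0.2257]
tool_rot: [[-0.99, 0.144, -0.001], [0.144, 0.99, 0.0], [0.001, 0.0, -1.0]]
wrist_force: [0.3, 0.3, 0.4]
grip_width: 0.0452
gripper_force: 0.0
```

```bash
python3 - <<'E'
from h import *
import pickle
go([.454,.031,.23],1.4265)
m=camera_model("wrist"); im=read_camera("wrist")
pickle.dump((m,im),open("w3.pkl","wb")); I=cv2.cvtColor(im,cv2.COLOR_RGB2BGR)
p=proj(m,[.454,.031,.074])[0]; print(p)
x,y=np.int32(p); y0=max(y-80,0);x0=max(x-110,0)
print(x0,y0); cv2.imwrite("pics/w3.png",cv2.resize(I[y0:y0+160,x0:x0+200],None,fx=3.5,fy=3.5,interpolation=cv2.INTER_CUBIC))
b=cv2.imread("pics/side0.png");a=cv2.imread("pics/s2.png"); cv2.imwrite("pics/cmp.png",np.hstack([cv2.resize(q[210:290,255:325],None,fx=5,fy=5) for q in (b,a)]))
E
```

```text
units xyz [-0.039  0.014 -0.087] turn [ 0.001 -0.006 -0.001] | eef [0.452  0.0306 0.2257] w 0.0452 F [0.3 0.3 0.4] g 0.0 t 6.65
[322.92979913 190.07766399]
212 110
```

View pics/w3.png

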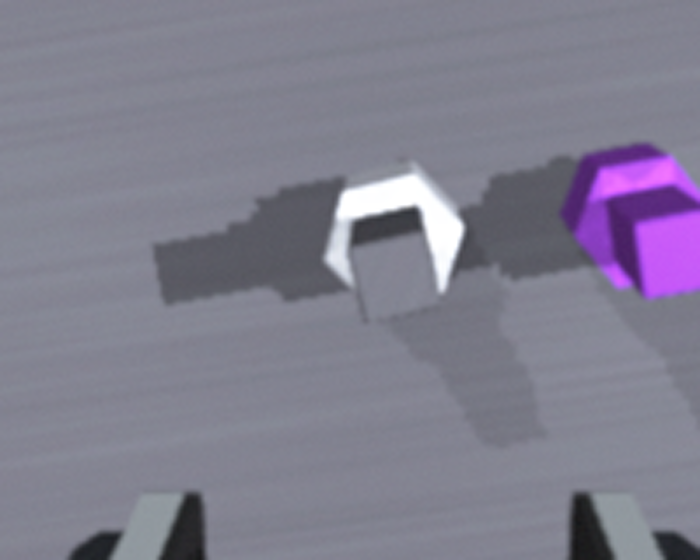

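The small socket's head top has corners at (352,252), (428,235), (440,303) and (368,322). The purple decoy is to the right at (660,220). Next I work out the pose.

```bash
python3 - <<'E'
from h import *
import pickle
m,im=pickle.load(open("w3.pkl","rb"))
f=lambda p:(212+(p[0]+.5)/3.5-.5,110+(p[1]+.5)/3.5-.5)
C=np.array([topw(m,f(p),.074) for p in [(352,252),(428,235),(440,303),(368,322)]])[:,:2]
c=C.mean(0); print("c",c, np.linalg.norm(np.roll(C,-1,0)-C,axis=1))
E=np.roll(C,-1,0)-C; print("edge angles",np.arctan2(E[:,1],E[:,0]))
F=np.array([topw(m,f(p),.032) for p in [(350,180),(413,163)]])[:,:2];d=F[1]-F[0];print("flat edge",np.arctan2(d[1],d[0]),np.linalg.norm(d))
for y in (1.4265,): go([*c,.04],y)
E
```

```text
c [0.45345256 0.03293138] [0.01896643 0.01733657 0.0184254  0.01810574]
edge angles [ 1.65130743  0.03659994 -1.44768196 -3.07230857]
flat edge 1.6916931765180232 0.017877129643552682
units xyz [-0.023  0.048  3.717] turn [ 0.001 -0.006  0.001] | eef [0.4521 0.0307 0.2258] w 0.0454 F [0.9 0.3 0.4] g 0.0 t 6.7
```

View pics/cmp.png

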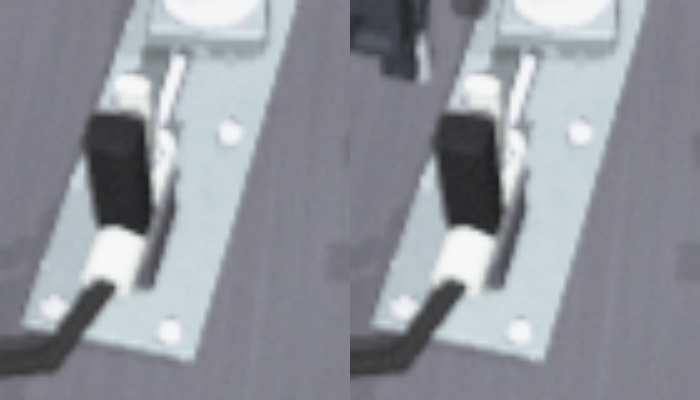

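The trigger is back at rest: before and after look the same. Now I turn to the head's yaw (~1.65) and descend.

Emit:
arm_command([
  [-0.03,0.03,0,0,0,-0.75,0.06],
  [0,0,0.5,0,0,-0.75,0.06],
  [0,0,0.5,0,0,0,0.06],
  [0,0,0.5,0,0,0,0.06],
  [0,0,0.5,0,0,0,0.06],
  [0,0,0.5,0,0,0,0.06],
  [0,0,0,0,0,0,0.06],
  [0,0,0,0,0,0,0.06],
])

```text
clock: 7.5
eef_pos: [0.4536, 0.0319, 0.1012]
tool_rot: [[-0.997, -0.081, -0.001], [-0.081, 0.997, 0.0], [0.001, 0.0, -1.0]]
wrist_force: [0.2, -0.6, 0.8]
grip_width: 0.045
gripper_force: 0.0
```

```bash
python3 - <<'E'
from h import *
go([.4537,.0322,.038],1.65)
E
```

```text
units xyz [-0.003  0.006  1.264] turn [ 0.001 -0.008  0.011] | eef [0.4536 0.0319 0.1012] w 0.045 F [ 0.2 -0.6  0.8] g 0.0 t 7.5
```

Emit:
arm_command([
  [0,0,0.4,0,0,0,0.06],
  [0,0,0.4,0,0,0,0.06],
  [0,0,0.3,0,0,0,0.06],
  [0,0,0.16,0,0,0,0.06],
  [0,0,0,0,0,0,0.06],
  [0,0,0,0,0,0,0.06],
])

```text
clock: 8.1
eef_pos: [0.4546, 0.0316, 0.0396]
tool_rot: [[-0.997, -0.08, 0.002], [-0.08, 0.997, -0.0], [-0.002, -0.0, -1.0]]
wrist_force: [0.5, -0.2, 0.6]
grip_width: 0.045
gripper_force: 0.0
```

Emit:
arm_command([
  [0,0,0,0,0,0,-1],
  [0,0,0,0,0,0,-1],
  [0,0,0,0,0,0,-1],
  [0,0,0,0,0,0,-1],
  [0,0,0,0,0,0,-1],
  [0,0,0,0,0,0,-1],
  [0,0,0,0,0,0,-1],
  [0,0,0,0,0,0,-1],
], newtons=60)

```text
clock: 8.9
eef_pos: [0.4544, 0.0316, 0.0395]
tool_rot: [[-0.997, -0.08, 0.002], [-0.08, 0.997, -0.0], [-0.002, -0.0, -1.0]]
wrist_force: [-1.3, 0.8, 5.9]
grip_width: 0.019
gripper_force: 59.1
```

Emit:
arm_command([
  [0,0,-0.2,0,0,0,-1],
  [0,0,-0.4,0,0,0,-1],
  [0,0,-0.5,0,0,0,-1],
  [0,0,-0.5,0,0,0,-1],
  [0,0,-0.5,0,0,0.5,-1],
  [0,0,-0.3,0,0,0.5,-1],
  [0,0,0,0,0,0.5,-1],
  [0,0,0,0,0,0,-1],
])

```text
clock: 9.7
eef_pos: [0.4533, 0.0316, 0.1588]
tool_rot: [[-0.99, 0.144, 0.0], [0.144, 0.99, -0.0], [-0.0, 0.0, -1.0]]
wrist_force: [0.3, 0.5, -1.8]
grip_width: 0.0193
gripper_force: 58.8
```

```bash
python3 - <<'E'
from h import *
go([.64,-.022,.16],1.4265)
E
```

```text
units xyz [-3.85  -0.523 -0.023] turn [ 0.     0.003 -0.001] | eef [0.4533 0.0316 0.1588] w 0.0193 F [ 0.3  0.5 -1.8] g 58.8 t 9.7
```

Emit:
arm_command([
  [-0.48,-0.065,0,0,0,0,-1],
  [-0.48,-0.065,0,0,0,0,-1],
  [-0.48,-0.065,0,0,0,0,-1],
  [-0.48,-0.065,0,0,0,0,-1],
  [-0.48,-0.065,0,0,0,0,-1],
  [-0.48,-0.065,0,0,0,0,-1],
  [-0.48,-0.065,0,0,0,0,-1],
  [-0.48,-0.065,0,0,0,0,-1],
])

```text
clock: 10.5
eef_pos: [0.6396, -0.022, 0.1568]
tool_rot: [[-0.99, 0.142, -0.003], [0.142, 0.99, 0.0], [0.003, -0.0, -1.0]]
wrist_force: [-0.4, -0.4, -1.2]
grip_width: 0.0195
gripper_force: 58.8
```

Emit:
arm_command([
  [0,0,0,0,0,0,-1],
  [0,0,0,0,0,0,-1],
  [0,0,0,0,0,0,-1],
  [0,0,0,0,0,0,-1],
])

```text
clock: 10.9
eef_pos: [0.6387, -0.0214, 0.158]
tool_rot: [[-0.99, 0.143, -0.001], [0.143, 0.99, 0.0], [0.001, -0.0, -1.0]]
wrist_force: [0.1, -0.7, -1.5]
grip_width: 0.0191
gripper_force: 58.8
```

```bash
python3 - <<'E'
from h import *
import pickle
go([.64,-.022,.16],1.4265)
m=camera_model("wrist"); im=read_camera("wrist")
pickle.dump((m,im,manip.read_state()),open("w4.pkl","wb")); I=cv2.cvtColor(im,cv2.COLOR_RGB2BGR)
p=proj(m,[.608,-.022,.053])[0]; print(p)
cv2.imwrite("pics/w4.png",cv2.resize(I[90:290,230:430],None,fx=3,fy=3,interpolation=cv2.INTER_CUBIC))
E
```

```text
units xyz [-0.027 -0.007 -0.041] turn [-0.    -0.007  0.002] | eef [ 0.6387 -0.0214  0.158 ] w 0.0191 F [ 0.1 -0.7 -1.5] g 58.8 t 10.9
[315.14121773 161.11372866]
```

View pics/w4.png

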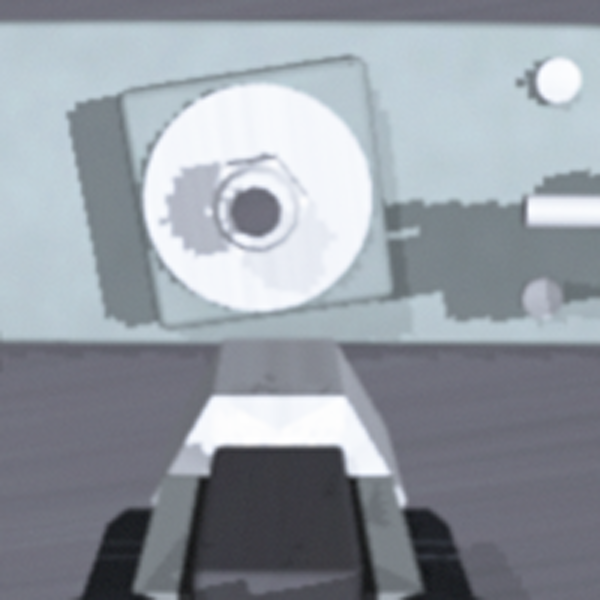

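The nut's block is turned about 8° relative to the bar, with its top edge running (122,92) to (352,57), so the socket yaw must follow it. The stud is at (255,212) and the washer centre at (257,197). The socket's barrel-top edge runs (213,396) to (343,396), its mouth edge (221,342) to (335,342).

```bash
python3 - <<'E'
from h import *
import pickle
m,im,s=pickle.load(open("w4.pkl","rb"))
f=lambda p:(230+(p[0]+.5)/3-.5,90+(p[1]+.5)/3-.5)
w=lambda p,z:topw(m,f(p),z)[:2]
ang=lambda a,b:np.degrees(np.arctan2(*(b-a)[::-1]))
st=w((255,212),.053);wa=w((257.5,197),.031);print("stud",st,"washer",wa)
wd=np.linalg.norm(w((143,197),.031)-w((372,197),.031));print("washer w",wd)
for z in(.024,.028):
  Q=[w(p,z) for p in[(122,92),(358,58),(392,297),(162,327)]]
  print(z,[round(np.linalg.norm(Q[i]-Q[i-1]),4) for i in range(4)],[round(ang(Q[i],Q[(i+1)%4])%90,2) for i in range(4)],np.mean(Q,0))
print("nut edge",ang(w((228,163),.045),w((272,157),.045)), "len",np.linalg.norm(w((228,163),.045)-w((272,157),.045)))
e=s["eef_pos"];R=s["tool_rot"];ms=e[2]-.0395
for n,a,b,z in[("bar top",(213,396),(343,396),ms+.032),("mouth",(221,342),(335,342),ms)]:
  A,B=w(a,z),w(b,z); c=(A+B)/2-R[:2,0]*.017
  print(n,"len",np.linalg.norm(B-A),"ang",ang(A,B),"centre-TCP tool",R[:2,:2].T@(c-e[:2]))
print("tool y ang",np.degrees(np.arctan2(R[1,1],R[0,1])), "bar edge ang",ang(w((0,22),.008),w((600,17),.008)))
H=[w((218,447),ms+.074),w((343,447),ms+.074)]; print("head far edge",np.linalg.norm(H[1]-H[0]),R[:2,:2].T@(np.mean(H,0)-e[:2]))
E
```

```text
stud [ 0.6074027  -0.02224995] washer [ 0.60692622 -0.02199703]
washer w 0.058590016551340364
0.024 [np.float64(0.063), np.float64(0.0609), np.float64(0.0633), np.float64(0.0627)] [np.float64(89.73), np.float64(1.19), np.float64(89.45), np.float64(89.6)] [ 0.60779385 -0.02199329]
0.028 [np.float64(0.062), np.float64(0.0601), np.float64(0.0624), np.float64(0.0618)] [np.float64(89.73), np.float64(1.19), np.float64(89.45), np.float64(89.6)] [ 0.6072595  -0.02184217]
nut edge 89.46886301486917 len 0.010678709612705627
bar top len 0.019490154010226014 ang 81.79578801440334 centre-TCP tool [0.00122281 0.00011251]
mouth len 0.020419170217525862 ang 81.79460202110974 centre-TCP tool [0.00065706 0.00011643]
tool y ang 81.74586370788326 bar edge ang 82.3114175324174
head far edge 0.013709687585091635 [0.02644916 0.00037521]
```

Emit:
arm_command([
  [0.3,0,0,0,0,-0.46,-1],
  [0.3,0,0,0,0,-0.455,-1],
  [0,0,0.3,0,0,0,-1],
  [0,0,0.3,0,0,0,-1],
  [0,0,0.3,0,0,0,-1],
  [0,0,0,0,0,0,-1],
  [0,0,0,0,0,0,-1],
  [0,0,0,0,0,0,-1],
])

```text
clock: 11.75
eef_pos: [0.6106, -0.0186, 0.1137]
tool_rot: [[-1.0, 0.008, 0.001], [0.008, 1.0, -0.0], [-0.001, -0.0, -1.0]]
wrist_force: [1.1, 0.2, -1.5]
grip_width: 0.0191
gripper_force: 58.8
```

```bash
python3 - <<'E'
from h import *
go([.6082,-.0222,.100],1.564)
E
```

```text
units xyz [ 0.047 -0.073  0.274] turn [-0.001  0.005 -0.005] | eef [ 0.6106 -0.0186  0.1137] w 0.0191 F [ 1.1  0.2 -1.5] g 58.8 t 11.75
```

Emit:
arm_command([
  [0.047,-0.073,0.1,0,0,0,-1],
  [0,0,0.1,0,0,0,-1],
  [0,0,0,0,0,0,-1],
  [0,0,0,0,0,0,-1],
  [0,0,0,0,0,0,-1],
])

```text
clock: 12.25
eef_pos: [0.6076, -0.0221, 0.1035]
tool_rot: [[-1.0, 0.007, 0.0], [0.007, 1.0, 0.0], [-0.0, 0.0, -1.0]]
wrist_force: [-0.3, 0.4, -2.3]
grip_width: 0.0192
gripper_force: 58.8
```

```bash
python3 - <<'E'
from h import *
go([.6082,-.0222,.0705],1.564)
E
```

```text
units xyz [-0.011 -0.002  0.66 ] turn [ 0.     0.002 -0.004] | eef [ 0.6076 -0.0221  0.1035] w 0.0192 F [-0.3  0.4 -2.3] g 58.8 t 12.25
```

Lowering slowly, watching force.

Emit:
arm_command([
  [-0.01,0,0.08,0,0,0,-1],
  [0,0,0.08,0,0,0,-1],
  [0,0,0.08,0,0,0,-1],
  [0,0,0.08,0,0,0,-1],
  [0,0,0,0,0,0,-1],
  [0,0,0,0,0,0,-1],
])

```text
clock: 12.85
eef_pos: [0.6079, -0.0221, 0.0871]
tool_rot: [[-1.0, 0.007, -0.0], [0.007, 1.0, 0.0], [0.0, 0.0, -1.0]]
wrist_force: [-0.3, -0.4, -2.3]
grip_width: 0.0195
gripper_force: 58.8
```

Emit:
arm_command([
  [0,0,0.06,0,0,0,-1],
  [0,0,0.06,0,0,0,-1],
  [0,0,0,0,0,0,-1],
  [0,0,0,0,0,0,-1],
])

```text
clock: 13.25
eef_pos: [0.6079, -0.0221, 0.0812]
tool_rot: [[-1.0, 0.007, -0.0], [0.007, 1.0, 0.0], [0.0, 0.0, -1.0]]
wrist_force: [-0.1, 0.1, -1.9]
grip_width: 0.0195
gripper_force: 58.8
```

Mouth is about 7 mm below the nut top with no resistance, so it has entered freely.

Emit:
arm_command([
  [0,0,0.07,0,0,0,-1],
  [0,0,0.07,0,0,0,-1],
  [0,0,0.06,0,0,0,-1],
  [0,0,0,0,0,0,-1],
  [0,0,0,0,0,0,-1],
])

```text
clock: 13.75
eef_pos: [0.6079, -0.0221, 0.0712]
tool_rot: [[-1.0, 0.007, -0.0], [0.007, 1.0, 0.0], [0.0, 0.0, -1.0]]
wrist_force: [-0.1, 0.3, -1.0]
grip_width: 0.0193
gripper_force: 58.8
```

Emit:
arm_command([
  [0,0,0.04,0,0,0,-1],
  [0,0,0.04,0,0,0,-1],
  [0,0,0,0,0,0,-1],
  [0,0,0,0,0,0,-1],
  [0,0,0,0,0,0,-1],
])

```text
clock: 14.25
eef_pos: [0.6085, -0.0222, 0.0705]
tool_rot: [[-1.0, 0.007, 0.0], [0.007, 1.0, -0.0], [-0.0, -0.0, -1.0]]
wrist_force: [-6.6, 0.5, 12.5]
grip_width: 0.0193
gripper_force: 61.0
```

Contact came at TCP z = 0.0705, exactly the predicted seated height, with about 14 N of push and the grip holding. Handing in.

```bash
python3 - <<'E'
from rig import manip
print(manip.hand_in())
E
```

```text
the job is handed in; nothing more can be done
None
```

I squeezed the trigger and it sprang back, then pushed socket_small fully home on the nut at the nozzle (nut_c), still gripped; contact came at the predicted height with about 14 N of push. I handed in at about 14 s without touching the other two sockets or the bystanders. I judged the fit by the nut's measured size (about 23 mm) and did not try the other sockets; hand-in returned no verdict.

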